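# Open the bench mill

## Robot

A 6-joint arm with a two-finger parallel gripper is mounted at the origin on a cart in front of the work surface, level with it; the furniture and walls round the work are solid. World frame = base frame: x ahead of the robot, y to its left, z up, the work surface at z = 0. Lengths are in m, angles in rad, forces in N, time in s.
With the tool pointing down it reaches from about 0.325 to 0.9 m from the base axis. Payload 6.1 kg.
Tool frame: the origin (TCP) lies at the very end of the fingers, on their centre line; the grasp point (between the pads) lies 19 mm behind it; z points along the fingers, y is the line along which they close (so a half turn about z gives the same grasp; the last joint's range is limited). The gripper opens to 87 mm and grips with 3 to 60 N. Pads are 19 mm wide; open, the fingers measure 117 mm over their backs; the gripper's body (75 mm by 190 mm) begins 51 mm behind the grasp point.
Start: joints at [-1.354, 0.22, 1.526, -0, 1.395, -0.126], TCP at [0.21, -0.589, 0.223] pointing down, gripper open.
Joint ranges: [-2.98, 2.98], [-0.91, 2.08], [0.09, 2.57], [-1.24, 4.39], [0.2, 2.65], [-2.68, 2.68]. Speed limits (rad/s): [2.57, 2.57, 3.01, 3.14, 3.14, 3.14].

## Interface

Orientations are given as a 3x3 rotation matrix whose columns are the frame's x, y, z axes.
In Python, from workcell import ctrl, effector, solve_ik, observe, imaging, hand_in, spotter gives the robot as it stands. Calls block until the motion is done:
- ctrl.move_ptp(position, orientation): joint-space move of the TCP to a pose.
- ctrl.servo_line(position, feed=0.15, attitude=None): straight line of the TCP; attitude=None keeps the orientation; feed is the mean speed in m/s.
- ctrl.set_joints(angles): joint-space move.
- effector.set_gripper(opening, grip_force=None): opening from 0.0 (shut) to 1.0 (fully open); grip_force is the grip in N (None keeps the last); returns when the fingers have stopped.
- ctrl.sleep(seconds).
- solve_ik(position, orientation): joint angles nearest the present ones, or None.
- observe(): the state.
- imaging.read_camera(name): name is "scene" or "top" or "wrist"; returns a dict with "color" (400x640x3 uint8, red, green, blue), "fov_y" (degrees; the focal length in pixels is half the picture's height over the tangent of half this angle, whatever the lens; pixels are square), "cx", "cy" (the principal point, pixels), "R" (3x3) and "t" (3): a world point X has camera coordinates R X + t; the wrist camera has in their place "tool_from_camera" (4x4, takes a point from camera to tool coordinates, whose origin is the TCP and whose axes are the flange's). Camera axes: x right, y down, z forward; pixel columns grow to the right and rows downward; lengths in m; the calibration is good to about 2 mm. A picture is of the moment at which its call begins: read the wrist's pose just before it. There is no depth.
A pose or a line that the arm cannot do raises ctrl.PlanningError and nothing moves.
- hand_in(): hands the job in; it is judged then, once.
Trained networks look in the newest picture that a camera, given by its name, has taken for a name from the list of things; names that differ only in an ending like _2 or _b are one class to them, and where a whole thing is asked for, a point or a joint stands for the part that bears it (a point fixed in the world has none). Each returns a list of dicts, best first, with "conf" (0 to 1); they miss things now and then, are a little off and sometimes report something else, mostly with a low value. They report only what shows in the picture. A call takes as long as a camera call. They do not tell look-alikes from the thing itself.
- spotter.silhouettes(camera, name): "region" (400x640 bool, what is visible of it) and "point" ([column, row] in pixels, amid what is visible of it).
The state is a dict: "time_s": time; "joint_pos": joint angles; "joint_velocities": joint speeds; "effort": joint torques, N m; "position": TCP position; "ee_rot": TCP orientation; "force": force on the tool from outside, world axes, zero at the start; "ft_torque": the same for the moment, N m; "gripper_width": opening from 0.0 (shut) to 1.0 (fully open); "grip_force": force on a finger pad.
Only numpy, scipy, OpenCV 4.12 (cv2) and the standard library are available. Lean on these libraries where they do the work, as an engineer would, in place of code of your own. Each camera call takes 0.05 s, during which the arm holds its last target. There are 200 camera calls.

## Task

Open the bench mill: first stand the tall measuring cylinder, which is in the way of the mill's three-armed screw cap, somewhere on the bench clear of the arms' swing; then unscrew the cap, whose arms are there to be pushed round, until the thread lets go, lift it straight off and lay it gently, rim down and knob up, flat in the steel tray. Nobody has marked which way the cap loosens and this mill's thread may be left-handed, so try both ways and feel which one gives. The cap is dusty, so keep it off the bench, and leave the other glassware and bottles standing where they are.

Things in the scene. Friction and masses are not known exactly. Their poses are not given: they have to be found in the camera images.
- mill_axis (a point): The mill, fixed to the bench: round white plastic base 109 mm across, 52 mm high, black rocker switch in front, steel flange above (105 mm across, top at z = 63 mm), then a bowl with a threaded neck hidden under the cap. Point on the vertical axis of thread and cap, at bench level; z up, -x points to the switch.
- mill_neck (a point): Centre of the neck's mouth, z = 103 mm, on the same axis. Coarse thread of 8.5 mm pitch: turned the right way the cap rises 8.5 mm a turn and comes free after 2.5 turns (21 mm); up to 2 turns it lifts only 1.5 mm. Pushed on past 2.8 turns it rides off the thread and may tip. The wrong way it meets a hard stop within 0.1 rad.
- star_cap: The screw cap: steel cup 88 mm across, 46.5 mm high, about 0.45 kg, with a knob on top and three level arms 120 degrees apart. Origin: centre of the rim's underside, at z = 66.5 mm when closed, as at the start; z up along the cap's axis, x along arm 0; arm 1 at +120, arm 2 at -120 degrees. A stop dog sticks out of the rim to 52 mm from the axis.
- cap_arm_0 (a point): On the centre line of arm 0, 76 mm from the cap's axis, 40 mm above the rim (z = 106.5 mm when closed). The arms are bars 12 mm thick from the cup (44 mm from the axis) to black balls 21 mm across, 99 mm from the axis; they swing within 110 mm of it. Pushing an arm round here takes 1 to 6 N; the cap stays where it is left. Dip closed fingertips only some 10 mm below the bars.
- cap_knob (a point): Centre of the round black knob on the cap's axis, 67.5 mm above the rim's underside; axes as the cap's. The knob is 39 mm across and 35 mm high, its foot on the cap's top plate 21 mm below this point; its straight side, to grip from above, reaches from 12 mm below to 14 mm above this point.
- tray: Flat rectangular steel tray, 180 mm (its x) by 150 mm (its y), rim 18 mm high, fixed to the bench; origin at the centre of its underside, inner floor 2.5 mm above it. The cap's cup fits inside; its arms pass over the tray's rim.
- cylinder_100_mid (a point): Tall clear glass measuring cylinder, 217 mm high, 0.12 kg, tube 32 mm across (the loose ring near its top is no hindrance) on a flat six-sided foot 59 x 67 mm. Point on its axis, 108 mm above its underside. It starts beside the mill, on either side, with its axis 93 to 106 mm from the mill's axis, in the swing of the arms.
- beaker_b_mid (a point): Small glass beaker, 59 mm across, 61 mm high, beside the mill on the side opposite to the measuring cylinder; low enough for the arms, and fingertips down to z = 70 mm, to pass over it. Leave it. Point on its axis, 30 mm above its underside.
- flask_pink_mid (a point): Conical flask with a pink sample, 69 mm across, 108 mm high, at the robot's right. Leave it. Point on its axis, 54 mm above its underside.
- hdpe_250_mid (a point): White plastic bottle, 60 mm across, 125 mm high, at the back. Leave it. Point on its axis, 62 mm above its underside.
- hdpe_125_mid (a point): White plastic bottle, 49 mm across, 100 mm high, at the robot's left. Leave it. Point on its axis, 50 mm above its underside. Apart from the listed things the bench is free from 0.42 to 0.68 m from the robot's base axis, within 40 degrees of straight ahead; other glassware stands beyond.
Mind the look-alikes: they are no part of the job. Leave any purple or yellow look-alike of the part that bears cylinder_100_mid alone.

How it is judged:
By the outcome, as a careful person would: the job done as asked, in the order asked, and still so for the second after the job is handed in, with the robot touching nothing.
It also fails if it takes over 72 s, if anything falls off the work surface, if the arm or the gripper's body presses on something with over 40 N, if the wrist force passes 120 N, or if a joint passes its speed limit or range.

## Working session

There is one attempt and no reset: what is moved stays moved. The work goes in short steps, each a Python script; the robot and the scene stay as the last script left them, time stands still between calls to the robot, and variables do not carry over. Pictures are saved under pics/ and viewed, at most 10 in all, crops included, and the job is handed in when it is done.

```bash
mkdir -p pics; ls; cat > h.py <<'E'
import numpy as np, cv2
from workcell import ctrl, effector, solve_ik, observe, imaging, hand_in, spotter
def snap(cam,fn=None):
    o=observe(); p=imaging.read_camera(cam); p['o']=o
    if fn: cv2.imwrite('pics/'+fn,cv2.cvtColor(p['color'],cv2.COLOR_RGB2BGR))
    return p
def RT(p):
    if 'R' in p: return np.array(p['R']),np.array(p['t'])
    T=np.array(p['tool_from_camera']); W=np.eye(4); W[:3,:3]=p['o']['ee_rot']; W[:3,3]=p['o']['position']
    M=np.linalg.inv(W@T); return M[:3,:3],M[:3,3]
def f(p): return 200/np.tan(np.radians(p['fov_y'])/2)
def unproj(p,uv,z):
    R,t=RT(p); d=R.T@np.array([(uv[0]-p['cx'])/f(p),(uv[1]-p['cy'])/f(p),1]); c=-R.T@t
    return c+d*(z-c[2])/d[2]
def proj(p,X):
    R,t=RT(p); q=R@np.array(X)+t; return q[:2]/q[2]*f(p)+[p['cx'],p['cy']]
def down(a): # tool y (closing) at angle a in world
    y=np.array([np.cos(a),np.sin(a),0]); z=np.array([0,0,-1.]); return np.c_[np.cross(y,z),y,z]
E
python3 - <<'E'
from h import *
names=['star_cap','cap_knob','mill_axis','tray','cylinder_100_mid','beaker_b_mid','flask_pink_mid','hdpe_250_mid','cap_arm_0']
zs={'star_cap':.1,'cap_knob':.134,'tray':.01,'cylinder_100_mid':.108,'beaker_b_mid':.03,'flask_pink_mid':.05,'hdpe_250_mid':.06,'mill_axis':0,'cap_arm_0':.1065}
for c in ['scene','top']:
    p=snap(c,c+'0.png'); R,t=RT(p); print(c,p['fov_y'],-R.T@t)
    for n in names:
        for d in spotter.silhouettes(c,n)[:5]:
            if d['conf']>.2: print(n,round(d['conf'],2),np.round(d['point']),d['region'].sum(),unproj(p,d['point'],zs[n]).round(3))
E
```

```text
pics
scene 49.529295475903844 [-0.33974353  0.94162498  0.77533738]
star_cap 0.67 [280. 219.] 753 [0.548 0.178 0.1  ]
cap_knob 0.68 [282. 220.] 798 [0.496 0.215 0.134]
cap_knob 0.6 [243. 223.] 716 [0.57  0.301 0.134]
mill_axis 0.72 [290. 243.] 368 [0.54  0.149 0.   ]
tray 0.58 [352. 205.] 1315 [ 0.539 -0.173  0.01 ]
cylinder_100_mid 0.97 [282. 268.] 1015 [0.349 0.352 0.108]
cylinder_100_mid 0.86 [181. 246.] 909 [0.636 0.468 0.108]
cylinder_100_mid 0.85 [241. 222.] 723 [0.614 0.275 0.108]
cylinder_100_mid 0.8 [258. 257.] 958 [0.433 0.36  0.108]
beaker_b_mid 0.84 [302. 231.] 244 [0.528 0.101 0.03 ]
hdpe_250_mid 0.74 [220. 265.] 406 [0.539 0.414 0.06 ]
hdpe_250_mid 0.63 [275. 197.] 366 [0.733 0.032 0.06 ]
cap_arm_0 0.84 [280. 221.] 735 [0.53  0.192 0.107]
top 52.202773766766086 [0.38767539 0.03284803 1.46793573]
star_cap 0.58 [270. 192.] 801 [0.545 0.173 0.1  ]
cap_knob 0.9 [269. 193.] 836 [0.539 0.173 0.134]
cap_knob 0.5 [366. 198.] 2178 [ 0.514 -0.144  0.134]
mill_axis 0.72 [282. 203.] 151 [0.516 0.141 0.   ]
mill_axis 0.63 [307. 143.] 298 [0.733 0.044 0.   ]
tray 0.95 [365. 198.] 2081 [ 0.524 -0.158  0.01 ]
cylinder_100_mid 0.69 [223. 220.] 363 [0.455 0.33  0.108]
cylinder_100_mid 0.61 [245. 176.] 345 [0.6   0.255 0.108]
cylinder_100_mid 0.6 [181. 167.] 407 [0.636 0.47  0.108]
cylinder_100_mid 0.59 [219. 248.] 390 [0.362 0.345 0.108]
beaker_b_mid 0.6 [295. 202.] 189 [0.515 0.094 0.03 ]
flask_pink_mid 0.71 [307. 142.] 302 [0.724 0.044 0.05 ]
flask_pink_mid 0.6 [443. 181.] 313 [ 0.571 -0.429  0.05 ]
hdpe_250_mid 0.74 [308. 143.] 330 [0.72  0.043 0.06 ]
cap_arm_0 0.79 [273. 191.] 844 [0.548 0.162 0.107]
```

```bash
python3 - <<'E'
import cv2,numpy as np
a=cv2.imread('pics/scene0.png')[150:330,140:400]; b=cv2.imread('pics/top0.png')[110:290,150:410]
cv2.imwrite('pics/c0.png',np.vstack([cv2.resize(a,(433,300),interpolation=2),cv2.resize(b,(433,300),interpolation=2)]))
a=cv2.resize(a,(400,277),interpolation=2)
cv2.imwrite('pics/c0.png',np.hstack([cv2.resize(cv2.imread('pics/scene0.png')[180:320,160:300],(400,400),interpolation=2),cv2.resize(cv2.imread('pics/top0.png')[140:280,170:310],(400,400),interpolation=2)]))
E
```

```text
(no output)
```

View pics/c0.png

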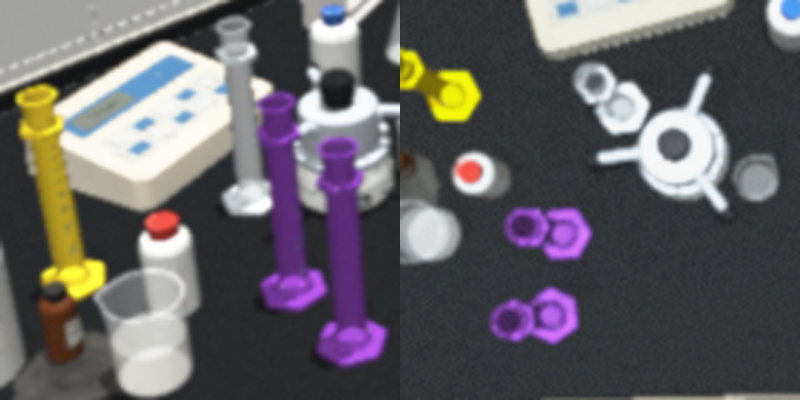

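View pics/top0.png

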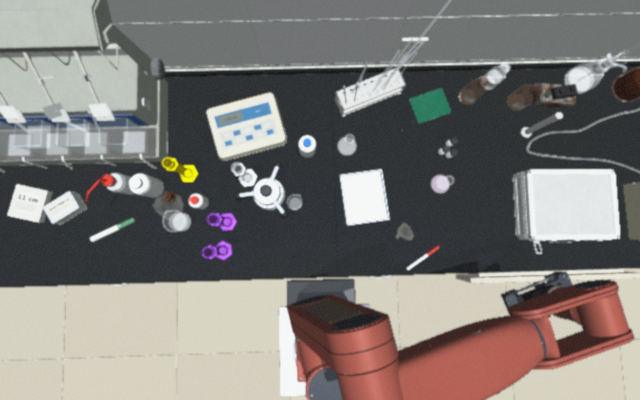

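```bash
python3 - <<'E'
from h import *
p=snap('top')
for n,uv,z in [('cyl foot',(247.7,177.8),.005),('knob',(265.9,190.8),.15),('purp1',(228,222),.005),('purp2',(224,251),.005),('yellow',(189,174),.005),('red',(197,201),.1),('flask',(443,182),.05),('dark',(405,232),.03),('marker',(423,257),.01),('traytl',(340,172),.018),('traybr',(389,221),.018)]: print(n,unproj(p,uv,z).round(3))
P=[.47,.17,.42]
for a in (np.pi/2,0,-np.pi/2): 
    q=solve_ik(P,down(a)); print(a,None if q is None else np.round(q,2))
q=observe()['joint_pos']; print(np.round(q,2))
print(np.round(imaging.read_camera('wrist')['tool_from_camera'],3),observe()['ee_rot'],observe()['time_s'])
E
```

```text
cyl foot [0.61  0.262 0.005]
knob [0.544 0.181 0.15 ]
purp1 [0.453 0.335 0.005]
purp2 [0.351 0.35  0.005]
yellow [0.63  0.473 0.005]
red [0.522 0.418 0.1  ]
flask [ 0.569 -0.43   0.05 ]
dark [ 0.398 -0.291  0.03 ]
marker [ 0.308 -0.355  0.01 ]
traytl [ 0.62  -0.071  0.018]
traybr [ 0.439 -0.239  0.018]
1.5707963267948966 [ 0.19 -0.13  1.53 -0.    1.75 -1.38]
0 [ 0.19 -0.13  1.53 -0.    1.75  0.19]
-1.5707963267948966 [ 0.19 -0.13  1.53 -0.    1.75  1.76]
[-1.35  0.22  1.53 -0.    1.39 -0.13]
[[ 0.    -0.967 -0.256  0.07 ]
 [ 1.     0.    -0.     0.001]
 [ 0.    -0.256  0.967 -0.162]
 [ 0.     0.     0.     1.   ]] [[ 9.41803965e-01  3.36162595e-01  2.24904993e-05]
 [ 3.36162595e-01 -9.41803965e-01 -1.57464247e-05]
 [ 1.58882824e-05  2.23905098e-05 -1.00000000e+00]] 1.1
```

```bash
python3 - <<'E'
from h import *
ctrl.move_ptp([.62,.20,.42],down(-np.pi/2))
p=snap('wrist','w1.png'); print(p['fov_y'],p['o']['time_s'])
for n,z in [('cap_knob',.134),('star_cap',.11),('cylinder_100_mid',.108),('beaker_b_mid',.03)]:
    for d in spotter.silhouettes('wrist',n)[:4]:
        m=cv2.findContours(d['region'].astype(np.uint8),0,1)[0]; m=max(m,key=cv2.contourArea)
        print(n,round(d['conf'],2),np.round(d['point']),cv2.boundingRect(m),unproj(p,d['point'],z).round(3))
for X in [(.544,.181,.15),(.61,.262,.0),(.61,.262,.217)]: print(proj(p,X))
E
```

```text
61.51720735273667 4.2833
cap_knob 0.57 [328. 205.] (253, 138, 117, 120) [0.561 0.182 0.134]
cap_knob 0.5 [269. 163.] (243, 138, 54, 58) [0.62  0.261 0.134]
star_cap 0.83 [331. 206.] (253, 138, 118, 121) [0.553 0.176 0.11 ]
star_cap 0.58 [381. 216.] (361, 197, 36, 38) [0.537 0.102 0.11 ]
cylinder_100_mid 0.84 [241. 243.] (230, 226, 28, 31) [0.494 0.312 0.108]
cylinder_100_mid 0.78 [106. 150.] (46, 124, 127, 53) [0.635 0.493 0.108]
cylinder_100_mid 0.74 [418.  92.] (391, 71, 58, 44) [0.712 0.061 0.108]
beaker_b_mid 0.66 [380. 213.] (361, 197, 35, 36) [0.516 0.088 0.03 ]
[328.72337345 220.57744672]
[279.08279924 156.59357795]
[258.60238112 183.72561727]
```

View pics/w1.png

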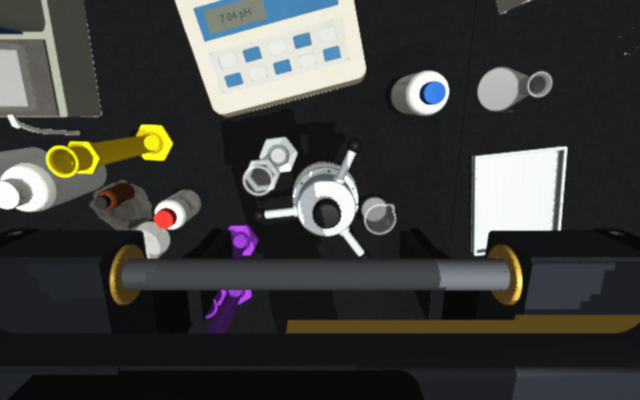

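```bash
python3 - <<'E'
from h import *
p=snap('wrist')
for n,uv,z in [('knobtop',(327,213),.150),('foot',(279,154),.008),('top',(261,178),.2),('beaker',(380,216),.03)]: print(n,unproj(p,uv,z).round(4))
B=np.array([unproj(p,uv,.1065)[:2] for uv in [(352,147),(260,215),(362,253)]]); print(B.round(4))
c=B.mean(0); print(c,np.linalg.norm(B-c,axis=1),np.degrees(np.arctan2(*(B-c).T[::-1])))
for d in (0,):
  print([proj(p,[.544,.172,z]).round(1) for z in (.15,.067)])
cr=cv2.resize(cv2.cvtColor(p['color'][130:260,225:425],cv2.COLOR_RGB2BGR),(800,520),interpolation=2); cv2.imwrite('pics/w1c.png',cr)
E
```

```text
knobtop [0.5547 0.1839 0.15  ]
foot [0.6155 0.2617 0.008 ]
top [0.6129 0.2624 0.2   ]
beaker [0.5114 0.0882 0.03  ]
[[0.6382 0.148 ]
 [0.5379 0.2817]
 [0.4768 0.1283]]
[0.55095689 0.18598427] [0.09513985 0.09662223 0.09395977] [ -23.54170132   97.7857307  -142.08994486]
[array([335.7, 220.5]), array([332.7, 203.7])]
```

View pics/w1c.png

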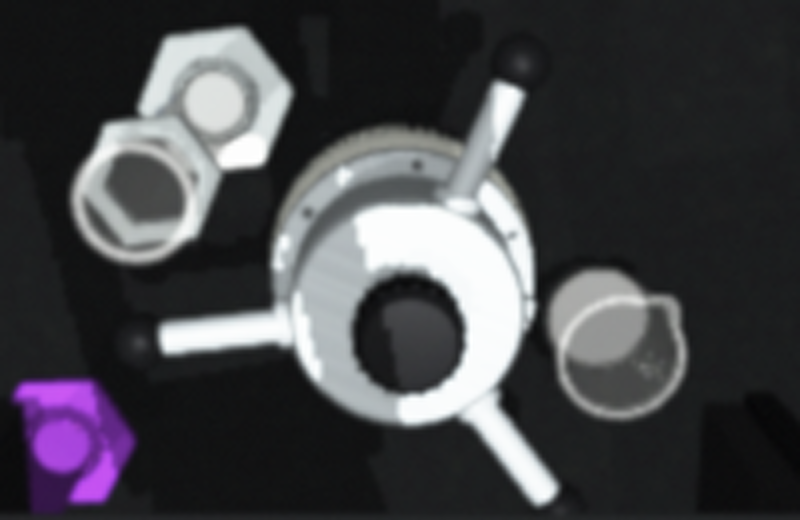

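```bash
python3 - <<'E'
from h import *
C=[.614,.262]; A=down(np.radians(-38))
ctrl.move_ptp([*C,.27],A)
p=snap('wrist','w2.png')
ctrl.servo_line([*C,.152],.15)
effector.set_gripper(0.0,15)
o=observe(); print(o['gripper_width'],o['grip_force'],o['force'],o['time_s'])
ctrl.servo_line([*C,.345],.2)
o=observe(); print(o['gripper_width'],o['grip_force'],o['force'],o['time_s'])
p=snap('wrist','w3.png')
E
```

```text
0.3630668915263837 14.978125359521073 [ 0.95657798 -0.29939959 -0.93927525] 7.3167
0.3653889845588162 14.980415336722217 [ 0.15895426  0.96266461 -1.77662208] 8.4333
```

View pics/w3.png

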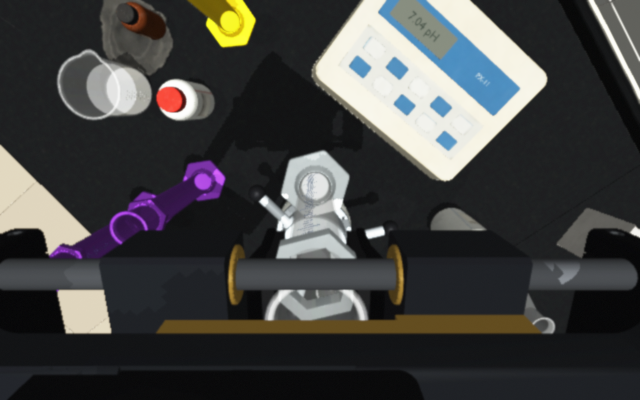

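```bash
cat >> h.py <<'E'
M=np.array([.553,.184])
def circ(th,z,r=.070): return [M[0]+r*np.cos(th),M[1]+r*np.sin(th),z]
E
python3 - <<'E'
from h import *
D=[.50,-.335]; A=down(np.radians(-38))
ctrl.move_ptp([*D,.345],A)
ctrl.servo_line([*D,.17],.2)
for z in np.arange(.160,.1495,-.002):
    ctrl.servo_line([*D,z],.05); F=observe()['force'][2]
    print(round(z,4),F)
    if F>1: break
effector.set_gripper(1.0)
ctrl.servo_line([*D,.30],.25)
p=snap('scene'); 
ctrl.move_ptp(circ(np.radians(38),.30),down(np.radians(30)))
effector.set_gripper(0.0,20)
o=observe(); print(o['force'],o['time_s'])
p=snap('top','t2.png')
for d in spotter.silhouettes('top','cylinder_100_mid'): print(d['conf'],d['point'],unproj(p,d['point'],.1).round(3))
E
```

```text
0.16 -0.2888545473849815
0.158 -1.5644454992394374
0.156 -0.6882361607556045
0.154 -0.5076103993947101
0.152 -1.0089839268511456
0.15 6.891918382478355
[0.46866878 0.56450166 0.16360185] 18.8
0.87 [177.4, 165.8] [0.644 0.484 0.1  ]
0.62 [419.2, 202.5] [ 0.495 -0.329  0.1  ]
0.56 [207.0, 251.5] [0.353 0.385 0.1  ]
0.36 [363.7, 199.4] [ 0.511 -0.142  0.1  ]
```

```bash
cat > probe.py <<'E'
from h import *
th0=np.radians(38)
ctrl.servo_line(circ(th0,.13),.2); ctrl.servo_line(circ(th0,.093),.08)
F0=np.array(observe()['force']); print('F0',F0.round(2))
th=th0; ctrl.servo_line(circ(np.radians(68),.093),.1)
for k in range(34,60):
    th=np.radians(2*k+2); ctrl.servo_line(circ(th,.093),.05)
    F=np.array(observe()['force'])-F0; t=F[:2]@[-np.sin(th),np.cos(th)]
    print(round(np.degrees(th)),round(t,1),end=' | ')
    if -t>12: break
print(observe()['time_s'])
E
python3 probe.py
```

```text
F0 [-1.07  0.92  0.35]
70 -0.7 | 72 -1.6 | 74 -1.4 | 76 -1.1 | 78 -0.8 | 80 -0.7 | 82 -1.2 | 84 -1.4 | 86 -1.2 | 88 -1.2 | 90 -1.3 | 92 -4.6 | 94 -8.3 | 96 -13.6 | 24.5167
```

```bash
cat > turn.py <<'E'
from h import *
def ft(th):
    return np.array(observe()['force'])[:2]@[np.sin(th),-np.cos(th)]  # + = along CW motion
for d in (80,60,40,20,6): ctrl.servo_line(circ(np.radians(d),.093),.2)
base=ft(np.radians(6)); d=6; c=None
while d>-50:
    d-=3; ctrl.servo_line(circ(np.radians(d),.093),.08); t=ft(np.radians(d))-base; print(d,round(t,1),end=' | ')
    if t<-2 : 
        if c is None: c=d+2
    elif c is not None and t>-1: c=None
    if c is not None and d<c-8: break
    if t<-14: print('HARD'); break
print('contact',c,observe()['time_s'])
if c is not None and t>-14:
    n=0; log=[]
    while n<.75:
        d-=20; n=(c-d)/360; ctrl.servo_line(circ(np.radians(d),.093+.0085*n),.16); log.append(round(ft(np.radians(d)),1))
        if log[-1]<-20: print('STOP'); break
    print(d,n,log,observe()['time_s']); print(observe()['force'])
snap('top','t3.png')
E
python3 turn.py
```

```text
3 -0.4 | 0 -0.4 | -3 0.0 | -6 0.4 | -9 0.9 | -12 0.1 | -15 0.2 | -18 0.9 | -21 0.4 | -24 -0.2 | -27 0.5 | -30 0.1 | -33 -0.3 | -36 0.2 | -39 -0.1 | -42 0.5 | -45 0.7 | -48 0.4 | -51 0.6 | contact None 30.5917
```

```bash
python3 - <<'E'
from h import *
p=snap('top'); print(observe()['position'],observe()['gripper_width']); q=snap('wrist')
im=lambda x:cv2.cvtColor(x,cv2.COLOR_RGB2BGR)
a=cv2.resize(im(p['color'])[140:240,220:320],(400,400),interpolation=2)
s=snap('scene'); b=cv2.resize(im(s['color'])[170:270,240:340],(400,400),interpolation=2)
cv2.imwrite('pics/c3.png',np.hstack([a,b]))
E
```

```text
[0.59700276 0.12957335 0.09301882] 0.00484625176103501
```

View pics/c3.png

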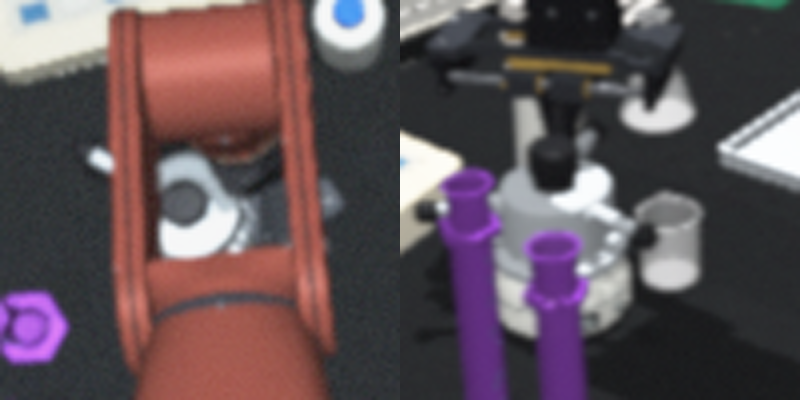

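```bash
cat > turn2.py <<'E'
from h import *
log=[]
for d in np.linspace(-51,-955,36)[1:]:
    n=(-14-d)/360; th=np.radians(d)
    ctrl.servo_line(circ(th,.093+.0085*n),.18); F=observe()['force']; log.append(round(F[:2]@np.array([np.sin(th),-np.cos(th)]),1))
    if log[-1]<-18: print('STOP'); break
print(d,n,log,observe()['time_s'],observe()['force'].__repr__())
th=np.radians(d+6); P=circ(th,.093+.0085*n); ctrl.servo_line(P,.1); P[2]=.16; ctrl.servo_line(P,.25)
ctrl.move_ptp([.62,.20,.36],down(-np.pi/2))
p=snap('wrist','w4.png'); print(observe()['time_s'])
for n in ('cap_knob','star_cap'):
    for d in spotter.silhouettes('wrist',n)[:3]: print(n,d['conf'],d['point'],unproj(p,d['point'],.155))
cv2.imwrite('pics/w4c.png',cv2.resize(cv2.cvtColor(p['color'][110:260,225:425],cv2.COLOR_RGB2BGR),(800,600),interpolation=2))
E
python3 turn2.py
```

```text
-955.0 2.613888888888889 [np.float64(0.0), np.float64(-0.4), np.float64(0.6), np.float64(0.7), np.float64(-0.1), np.float64(-0.3), np.float64(-0.2), np.float64(-0.4), np.float64(-1.3), np.float64(-0.5), np.float64(-1.0), np.float64(-0.9), np.float64(-0.2), np.float64(-0.3), np.float64(0.2), np.float64(-0.8), np.float64(-0.7), np.float64(0.8), np.float64(0.3), np.float64(-0.7), np.float64(0.0), np.float64(0.6), np.float64(0.4), np.float64(0.8), np.float64(0.3), np.float64(-0.3), np.float64(-0.3), np.float64(-1.5), np.float64(-0.4), np.float64(-0.3), np.float64(-0.7), np.float64(0.6), np.float64(-0.1), np.float64(-1.1), np.float64(0.7)] 42.1667 array([0.10425657, 0.99191612, 0.49333273])
44.525
cap_knob 0.72 [334.5, 205.7] [0.58331565 0.17810737 0.155     ]
star_cap 0.89 [335.7, 203.8] [0.58555683 0.17678449 0.155     ]
```

View pics/w4c.png

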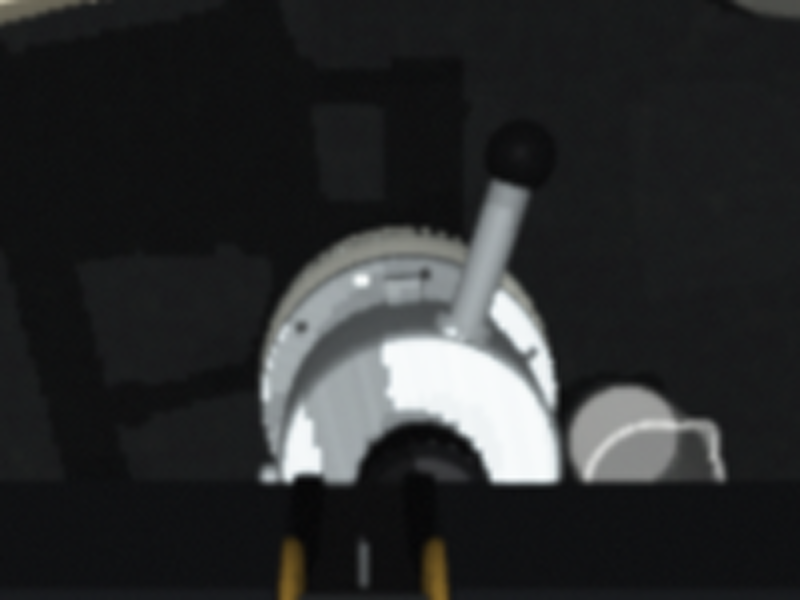

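```bash
python3 - <<'E'
from h import *
p=snap('wrist')
uv=(225+521/4,110+153/4)
for z in (.1065,.1285):
    B=unproj(p,uv,z)[:2]-M; print(z,np.linalg.norm(B),np.degrees(np.arctan2(B[1],B[0])))
s=snap('scene','s4.png'); im=cv2.imread('pics/scene0.png')
for z in (.151,.172): print(proj(s,[*M,z]))
a=cv2.resize(im[170:270,230:330],(400,400),interpolation=2); b=cv2.resize(cv2.imread('pics/s4.png')[170:270,230:330],(400,400),interpolation=2)
cv2.imwrite('pics/c5.png',np.hstack([a,b])); print(observe()['time_s'])
E
```

```text
0.1065 0.09570857022540213 -20.230046309532653
0.1285 0.09724155910426986 -18.28279218514847
[275.98636327 204.91136548]
[275.53908673 198.80015773]
44.725
```

View pics/c5.png

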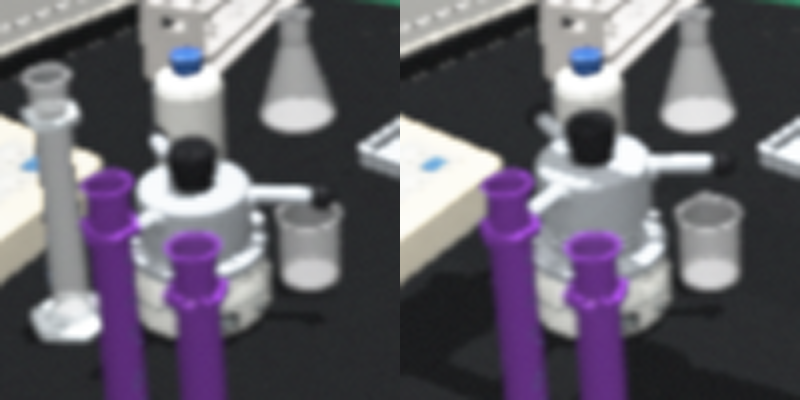

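```bash
python3 - <<'E'
from h import *
A=down(np.radians(30)); K=[.554,.184]
effector.set_gripper(1.0)
ctrl.move_ptp([*K,.21],A); ctrl.servo_line([*K,.1415],.1)
effector.set_gripper(0.0,40)
o=observe(); print(o['gripper_width']*87,o['grip_force'],o['force'],o['time_s'])
ctrl.servo_line([*K,.147],.04); print(observe()['force'])
if abs(observe()['force'][2])<20:
    ctrl.servo_line([*K,.215],.1)
    o=observe(); print(o['gripper_width']*87,o['force'],o['ft_torque'],o['time_s'])
s=snap('scene','s6.png'); p=snap('top','t6.png')
for c,q in (('scene',s),('top',p)):
    for d in spotter.silhouettes(c,'tray')[:1]:
        m=max(cv2.findContours(d['region'].astype(np.uint8),0,1)[0],key=cv2.contourArea)
        for uv in cv2.boxPoints(cv2.minAreaRect(m)): print(c,unproj(q,uv,.018).round(3))
cv2.imwrite('pics/c6.png',np.hstack([cv2.resize(cv2.imread('pics/s6.png')[150:270,240:400],(534,400),interpolation=2)]))
E
```

```text
37.30198444480116 39.99324481934309 [-8.35132755 -2.94252677  7.30248527] 49.775
[-5.39634034 -2.57438855 -1.00949336]
37.57164154292894 [-0.13671416  0.26355634 -4.86481955] [ 0.01924275 -0.10235229  0.02738258] 50.9
scene [ 0.596 -0.05   0.018]
scene [ 0.711 -0.226  0.018]
scene [ 0.451 -0.237  0.018]
scene [ 0.371 -0.074  0.018]
top [ 0.608 -0.067  0.018]
top [ 0.628 -0.221  0.018]
top [ 0.445 -0.241  0.018]
top [ 0.426 -0.089  0.018]
```

View pics/c6.png

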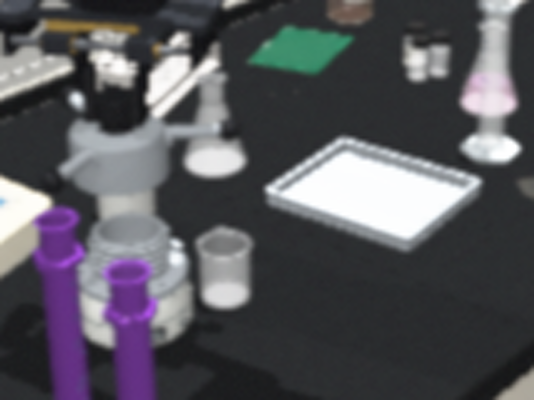

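```bash
python3 - <<'E'
from h import *
T=[.527,-.155]
ctrl.servo_line([*T,.205],.2); ctrl.servo_line([*T,.066],.14)
f0=observe()['force'][2]; z=.066
while z>.046:
    z-=.0015; ctrl.servo_line([*T,z],.03); F=observe()['force'][2]; print(round(z,4),round(F-f0,1),end=' | ')
    if F-f0>3.5: break
effector.set_gripper(1.0); ctrl.sleep(.2)
ctrl.servo_line([*T,z+.12],.2)
ctrl.move_ptp([.45,-.0,.32],down(np.radians(0)))
print(observe()['time_s'])
s=snap('scene','s7.png'); p=snap('top','t7.png')
cv2.imwrite('pics/c7.png',np.hstack([cv2.resize(cv2.imread('pics/s7.png')[150:300,240:440],(420,315),interpolation=2),cv2.resize(cv2.imread('pics/t7.png')[120:280,270:460],(374,315),interpolation=2)]))
E
```

```text
0.0645 0.3 | 0.063 -1.2 | 0.0615 -0.0 | 0.06 -0.2 | 0.0585 0.2 | 0.057 -0.7 | 0.0555 4.4 | 58.75
```

View pics/c7.png

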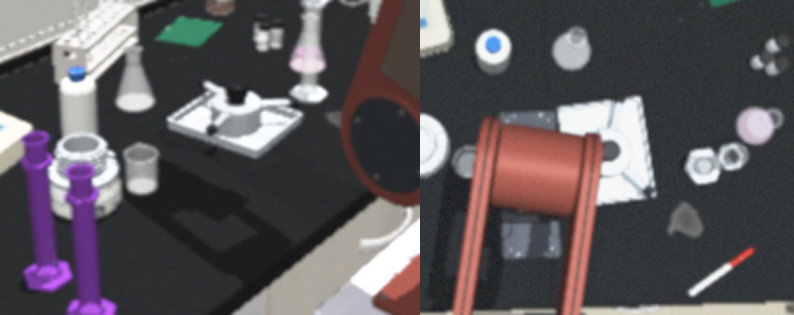

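The cap sits flat and knob-up in the tray, at scene crop (235,110). The measuring cylinder stands at top crop (703,165), and the beaker and bottles are undisturbed. The robot is clear of everything.

```bash
python3 -c "
from h import *
print(hand_in())"
```

```text
the job is handed in; nothing more can be done
None
```

The job is handed in, about 59 s into the 72 s limit: the measuring cylinder stands clear to the right of the tray, the cap (which loosened clockwise, so a left-handed thread) was unscrewed and lifted off, and it lies rim down and knob up in the tray.

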